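Sort the grooming tools into their trays

ROBOT

A 6-joint arm with a two-finger parallel gripper is mounted at the origin on the work surface. World frame = base frame: x ahead of the robot, y to its left, z up, the work surface at z = 0. Lengths are in m, angles in rad, forces in N, time in s.
With the tool pointing down it reaches from about 0.3 to 0.875 m from the base axis. Payload 6.4 kg.
Tool frame: the origin (TCP) lies midway between the tips of the shut fingers; the grasp point (between the pads) lies 19 mm behind it; z points along the fingers, y is the line along which they close (so a half turn about z gives the same grasp; the last joint's range is limited). The gripper opens to 85 mm and grips with 20 to 120 N. Pads are 22 mm wide; open, the fingers measure 114 mm over their backs; the gripper's body (76 mm by 85 mm) begins 54 mm behind the grasp point. The pads swing forward as they close: fully open they stand 13 mm farther back than shut.
Start: joints at [0.938, 0.181, 1.607, -0, 1.354, -0.206], TCP at [0.238, 0.523, 0.231] pointing down, gripper open.
Joint ranges: [-2.99, 2.99], [-0.89, 2.07], [0.3, 2.58], [-1.14, 4.28], [0, 2.63], [-3.12, 3.12]. Speed limits (rad/s): [2.57, 2.57, 3.01, 3.14, 3.14, 3.14].

INTERFACE

Orientations are given as a unit quaternion [w, x, y, z].
In Python, from cell import ctrl gives the robot as it stands. Calls block until the motion is done:
- ctrl.move_pose(position, orientation): joint-space move of the TCP to a pose.
- ctrl.move_linear(position, frame=None, speed=0.15, contact_N=None): straight line of the TCP; frame=None keeps the orientation; speed is the mean speed in m/s. With contact_N (N) it stops when the force on the tool has changed by that much, and returns True; else False.
- ctrl.move_j(angles): joint-space move.
- ctrl.release() and ctrl.clamp(force=None): open the fingers fully, or close them until they stop; force is the grip in N (None keeps the last).
- ctrl.hold(seconds).
- ctrl.ik(position, orientation): joint angles nearest the present ones, or None.
- ctrl.snapshot(name): name is "scene" or "top"; returns a dict with "frame" (400x640x3 uint8, red, green, blue), "fx", "fy", "cx", "cy" (pixels), "eye" and "rotation" of the camera in the world. Camera axes: x right, y down, z forward; pixel columns grow to the right and rows downward; lengths in m; the calibration is good to about 2 mm. A picture is of the moment at which its call begins. There is no depth.
A pose or a line that the arm cannot do raises ctrl.MotionError and nothing moves.
- ctrl.close_job(): hands the job in; it is judged then, once.
Readings, each from a call of its own:
- ctrl.current_t(): time.
- ctrl.current_q(): joint angles.
- ctrl.current_qvel(): joint speeds.
- ctrl.current_joint_efforts(): joint torques, N m.
- ctrl.current_tool_pos(): TCP position.
- ctrl.current_ee_rot(): TCP orientation.
- ctrl.current_ft_force(): force on the tool from outside, world axes, zero at the start.
- ctrl.current_moment(): the same for the moment, N m.
- ctrl.current_opening(): finger opening in m.
- ctrl.current_grasp_force(): force on a finger pad.
Only numpy, scipy, OpenCV 4.12 (cv2) and the standard library are available. Lean on these libraries where they do the work, as an engineer would, in place of code of your own. Each camera call takes 0.05 s, during which the arm holds its last target. There are 200 camera calls.

TASK

The grooming tools are lying mixed up on the bench: put both brushes in the beech tray, both combs in the blue tray and the red-handled claw clippers in the green tray. Lay each tool flat on the floor of its tray, the same side up as you found it, wholly inside and not on top of its neighbour; set them down rather than dropping or tossing them, and leave the bowl and the white container where they stand.

Things in the scene. Friction and masses are not known exactly. Their poses are not given: they have to be found in the camera images.
- pin_brush: Pink pin brush lying on its back, pins up, 70 g. Lies flat; origin on its underside, directly below the grip point at the middle of the handle's front part (near its centre of mass); +x runs along the tool from handle to head, z up. It spans x = -62 to +78 mm; handle 18 mm wide (y) and 18 mm tall from x = -62 to +20, oval head 42 mm wide (y = -21 to +21) from x = +20 to +78, 12 mm thick, with a white cushion and steel pins up to 28 mm high.
- bristle_brush: Bamboo bristle brush (tan wood, dark brown bristles up), 70 g. Lies flat; origin on its underside, directly below the grip point at the middle of the handle's front part (near its centre of mass); +x runs along the tool from handle to head, z up. It spans x = -62 to +78 mm; handle 18 mm wide and 18 mm tall from x = -62 to +20, oval head 42 mm wide (y = -21 to +21) from x = +20 to +78, 12 mm thick, bristles up to 26 mm high.
- steel_comb: Wide-tooth steel comb with a black handle, 60 g, lying on its side. Lies flat; origin on its underside, directly below the grip point at the middle of the handle's front part (near its centre of mass); +x runs along the tool from handle to head, z up. It spans x = -62 to +78 mm; handle 16 mm wide and 16 mm tall from x = -62 to +20, steel head 10 mm thick from x = +16 to +78, spine at y = -16 to -8, eight coarse teeth pointing to +y as far as y = +19.
- flea_comb: Flea comb with a yellow handle and many fine steel teeth pointing straight ahead, 50 g. Lies flat; origin on its underside, directly below the grip point at the middle of the handle's front part (near its centre of mass); +x runs along the tool from handle to head, z up. It spans x = -62 to +78 mm; handle 16 mm wide and 16 mm tall from x = -62 to +20, head 42 mm wide (y = -21 to +21) and 12 mm thick from x = +18 to +78.
- clippers: Plier-type claw clippers, two red handles fixed closed, steel jaws, 90 g. Lies flat; origin on its underside, directly below the grip point at the middle of the handle's front part (near its centre of mass); +x runs along the tool from handle to head, z up. It spans x = -62 to +77 mm; the pair of handles is 28 mm wide and 16 mm tall from x = -60 to +24, the steel jaws are 26 mm wide and up to 15 mm tall.
- beech_tray: Beech (mid-brown wood) tray, for the two brushes. Fixed open tray, outside 140 mm (its x) by 175 mm (its y), 18 mm high, walls 5 mm thick (inside 130 x 165 mm), floor 4 mm thick. Origin at the centre of its underside, z up; its long side runs along its y. Two tools fit side by side along its y, e.g. 30 mm either side of the middle line.
- blue_tray: Blue plastic tray, for the two combs. Fixed open tray, outside 140 mm (its x) by 175 mm (its y), 18 mm high, walls 5 mm thick (inside 130 x 165 mm), floor 4 mm thick. Origin at the centre of its underside, z up; its long side runs along its y. Two tools fit side by side along its y, e.g. 30 mm either side of the middle line.
- green_tray: Green plastic tray, for the claw clippers. Fixed open tray, outside 140 mm (its x) by 175 mm (its y), 18 mm high, walls 5 mm thick (inside 130 x 165 mm), floor 4 mm thick. Origin at the centre of its underside, z up; its long side runs along its y. Two tools fit side by side along its y, e.g. 30 mm either side of the middle line.
- bowl: White ceramic bowl, 110 mm across, 48 mm high, loose; origin at the centre of its underside. Not to be moved.
- container: Closed white plastic container, 105 x 80 mm, 46 mm high, loose; origin at the centre of its underside. Not to be moved.
Mind the look-alikes: they are no part of the job. Leave any purple or turquoise look-alike of the steel_comb alone.

How it is judged:
At the end, for the whole second after the job is handed in: Both brushes in the beech tray, both combs in the blue tray, clippers in the green tray: each origin inside the inner walls (65 mm along tray x, 82.5 mm along tray y) and under 9 mm above the tray's underside, tilted under 0.08 rad, at rest (x of pin_brush in the frame of beech_tray between -0.065 and 0.065 m and y of pin_brush in the frame of beech_tray between -0.0825 and 0.0825 m and z of each of pin_brush, bristle_brush in the frame of beech_tray below 0.009 m and angle between each of pin_brush, bristle_brush, steel_comb, flea_comb, clippers's own z axis and vertical below 0.08 rad and linear speed of each of pin_brush, bristle_brush, steel_comb, flea_comb, clippers below 0.02 m/s and angular speed of each of pin_brush, bristle_brush, steel_comb, flea_comb, clippers below 0.2 rad/s and x of bristle_brush in the frame of beech_tray between -0.065 and 0.065 m and y of bristle_brush in the frame of beech_tray between -0.0825 and 0.0825 m and x of steel_comb in the frame of blue_tray between -0.065 and 0.065 m and y of steel_comb in the frame of blue_tray between -0.0825 and 0.0825 m and z of each of steel_comb, flea_comb in the frame of blue_tray below 0.009 m and x of flea_comb in the frame of blue_tray between -0.065 and 0.065 m and y of flea_comb in the frame of blue_tray between -0.0825 and 0.0825 m and x of clippers in the frame of green_tray between -0.065 and 0.065 m and y of clippers in the frame of green_tray between -0.0825 and 0.0825 m and z of clippers in the frame of green_tray below 0.009 m); the robot touches nothing.
It fails at once if a tool is dropped or tossed (faster than 0.9 m/s with no finger on it, as after a fall of about 4 cm) ((linear speed of pin_brush above 0.9 m/s and contact force between pin_brush and the fingers below 0.01 N) or (linear speed of bristle_brush above 0.9 m/s and contact force between bristle_brush and the fingers below 0.01 N) or (linear speed of steel_comb above 0.9 m/s and contact force between steel_comb and the fingers below 0.01 N) or (linear speed of flea_comb above 0.9 m/s and contact force between flea_comb and the fingers below 0.01 N) or (linear speed of clippers above 0.9 m/s and contact force between clippers and the fingers below 0.01 N)).
It fails at once if the bowl or the white container is moved by more than 20 mm (distance of any of bowl, container from where it was at the start of the episode above 0.02 m).
It also fails if it takes over 117 s, if anything falls off the work surface, if the arm or the gripper's body presses on something with over 40 N, if the wrist force passes 120 N, or if a joint passes its speed limit or range.

## Working session

There is one attempt and no reset: what is moved stays moved. The work goes in short steps, each a Python script; the robot and the scene stay as the last script left them, time stands still between calls to the robot, and variables do not carry over. Pictures are saved under pics/ and viewed, at most 14 in all, crops included, and the job is handed in when it is done.

```bash
mkdir -p pics; ls
python3 - <<'E'
from cell import ctrl
import cv2
for n in ("top","scene"):
    s=ctrl.snapshot(n); cv2.imwrite(f"pics/{n}0.png",s["frame"][:,:,::-1])
    print(n,s["fx"],s["fy"],s["cx"],s["cy"],s["eye"],s["rotation"])
print(ctrl.current_t(),ctrl.current_ee_rot())
E
```

```text
pics
top 403.79044930819623 403.79044930819623 316.97945902240167 205.29856584593836 [ 0.27310866 -0.0145998   1.20957163] [-0.03602073  0.71362586 -0.69864649  0.03652012]
scene 386.25067909671066 386.25067909671066 315.32118295859425 198.69353336407315 [ 0.83418355 -0.54858873  0.96752845] [-0.3001223   0.89346365  0.31947086 -0.09791673]
0.1 [-3.21653165e-04  2.11782661e-01  9.77316454e-01 -7.41785991e-04]
```

View pics/top0.png

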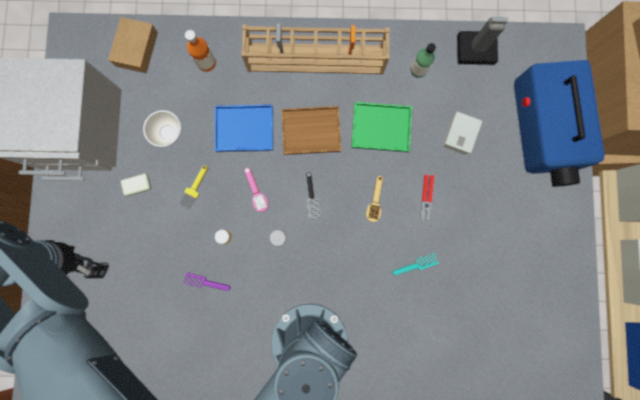

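View pics/scene0.png

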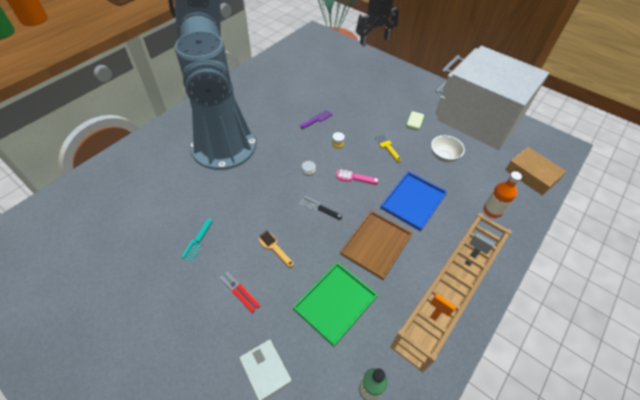

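The top view has +x up and +y to the left. The tools, from left to right, are flea comb (195,185), pin brush (257,190), steel comb (312,195), bristle brush (376,198) and clippers (428,197). The trays are blue (244,128), beech (311,130) and green (382,127). Next I'll segment the tools.

```bash
cat > vis.py <<'E'
import numpy as np, cv2
from scipy.spatial.transform import Rotation as R
def proj(s,P):
    r=s["rotation"]; M=np.array(r) if np.size(r)==9 else R.from_quat(np.roll(r,-1)).as_matrix()
    c=(np.atleast_2d(P)-s["eye"])@M
    return np.c_[s["fx"]*c[:,0]/c[:,2]+s["cx"], s["fy"]*c[:,1]/c[:,2]+s["cy"]]
def unproj(s,uv,z):
    M=R.from_quat(np.roll(s["rotation"],-1)).as_matrix(); uv=np.atleast_2d(uv)
    d=np.c_[(uv[:,0]-s["cx"])/s["fx"],(uv[:,1]-s["cy"])/s["fy"],np.ones(len(uv))]@M.T
    return s["eye"]+d*((z-s["eye"][2])/d[:,2])[:,None]
ROI=dict(flea_comb=(178,160,212,212),pin_brush=(240,163,273,215),steel_comb=(300,167,326,222),bristle_brush=(360,170,390,226),clippers=(415,170,440,224))
TR=dict(blue_tray=(210,98,278,158),beech_tray=(278,98,345,160),green_tray=(346,96,416,158))
def mask(f,box,thr=22):
    x0,y0,x1,y1=box; p=cv2.cvtColor(f[y0:y1,x0:x1],cv2.COLOR_RGB2LAB).astype(float)
    d=np.linalg.norm((p-np.median(np.r_[p[0],p[-1],p[:,0],p[:,-1]],0))*[.7,1,1],axis=2)
    m=(d>thr).astype(np.uint8); n,l,st,_=cv2.connectedComponentsWithStats(m)
    return l==1+np.argmax(st[1:,4])
E
python3 - <<'E'
from cell import ctrl
from vis import *
import pickle
s=ctrl.snapshot("top"); f=s["frame"]; pickle.dump(s,open("top0.pkl","wb"))
g=f.copy()
for n,b in {**ROI,**TR}.items():
    m=mask(f,b,14 if n in("steel_comb","clippers") else 22); v,u=np.nonzero(m); uv=np.c_[u+b[0],v+b[1]].astype(np.float32)
    z=.018 if n in TR else .009
    X=unproj(s,uv,z)[:,:2].astype(np.float32); (c,(w,h),a)=cv2.minAreaRect(X)
    mu=X.mean(0); ev=np.linalg.svd(X-mu,full_matrices=False)[2][0]
    print(n,len(X),np.round(c,4),np.round((w,h),4),round(a,1),"mean",mu.round(4),"pca",round(np.degrees(np.arctan2(ev[1],ev[0])),1))
    k=np.zeros(f.shape[:2],np.uint8); k[b[1]:b[3],b[0]:b[2]]=m
    g[(k-cv2.erode(k,np.ones((3,3))))>0]=(255,255,255)
cv2.imwrite("pics/seg.png",cv2.resize(g[92:232,170:450,::-1],None,fx=2.8,fy=2.8,interpolation=cv2.INTER_NEAREST))
E
```

```text
flea_comb 280 [0.4653 0.3475] [0.0449 0.1022] 66.2 mean [0.4567 0.3506] pca 154.6
pin_brush 410 [0.4392 0.1773] [0.1401 0.0426] 28.2 mean [0.4301 0.1692] pca -156.4
steel_comb 163 [0.4576 0.0089] [0.0806 0.0201] 8.4 mean [0.4544 0.0084] pca -170.7
bristle_brush 408 [ 0.4215 -0.1842] [0.0448 0.137 ] 88.4 mean [ 0.409  -0.1872] pca 170.2
clippers 321 [ 0.4572 -0.3455] [0.0343 0.0857] 84.6 mean [ 0.4567 -0.3455] pca 174.0
blue_tray 2716 [0.627  0.2143] [0.1453 0.1763] 2.5 mean [0.627  0.2135] pca 91.4
beech_tray 2621 [0.624  0.0091] [0.1429 0.1728] 4.5 mean [0.6237 0.0091] pca 94.6
green_tray 2740 [ 0.64   -0.2046] [0.1774 0.1456] 86.7 mean [ 0.6396 -0.2045] pca -93.2
```

View pics/seg.png

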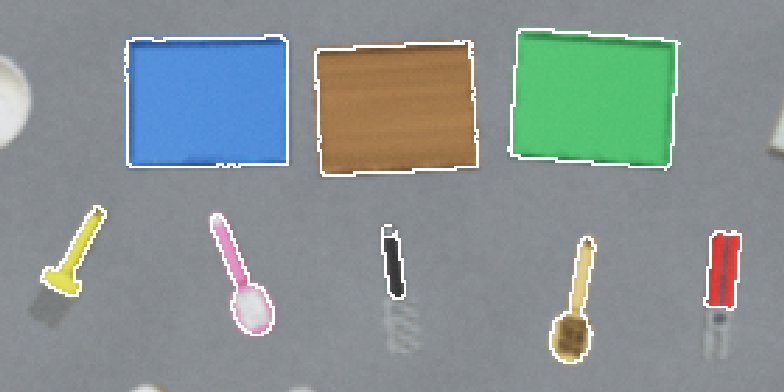

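The contours fit the tools. They show the heads toward the robot, the red handles and the black handle as separate blobs, and the tray outlines. I'll fit each handle axis and check the reach.

```bash
cat > plan.py <<'E'
from vis import *
import pickle
s=pickle.load(open("top0.pkl","rb"))
def tool(n):
    b=ROI[n]; v,u=np.nonzero(mask(s["frame"],b,14 if n in("steel_comb","clippers") else 22))
    X=unproj(s,np.c_[u+b[0],v+b[1]].astype(float),.009)[:,:2]
    d=np.linalg.svd(X-X.mean(0),full_matrices=False)[2][0]; d*=-np.sign(d[0])
    for _ in range(4):                       # axis from the handle part only
        t=(X-X.mean(0))@d; t0=t.min(); H=X[(t<t0+.07)&(t>t0+.005)]
        d=np.linalg.svd(H-H.mean(0),full_matrices=False)[2][0]; d*=-np.sign(d[0])
    h=H.mean(0); t=(X-h)@d
    lo,hi={"pin_brush":(-62,78),"bristle_brush":(-62,78),"steel_comb":(-62,20),"clippers":(-60,24)}.get(n,(-62,None))
    off=(t.min()-.001-lo/1e3) if hi is None else (t.min()+t.max())/2-(lo+hi)/2e3
    return h+d*off, np.arctan2(d[1],d[0]), t.max()-t.min()
TRAY=dict(blue_tray=(.627,.214,np.radians(2)),beech_tray=(.624,.009,np.radians(4.5)),green_tray=(.640,-.2045,np.radians(-3.3)))
def quat(yaw): return [0,np.cos(yaw/2),np.sin(yaw/2),0]   # tool x at yaw, pointing down
def place(tray,dx,side):   # side=+1: head toward tray +y
    x,y,a=TRAY[tray]; c,sn=np.cos(a),np.sin(a); dy=-.008*side
    return np.array([x+c*dx-sn*dy,y+sn*dx+c*dy]), a+side*np.pi/2
JOBS=[("clippers","green_tray",0),("bristle_brush","beech_tray",-.028),("pin_brush","beech_tray",.028),("steel_comb","blue_tray",-.028),("flea_comb","blue_tray",.028)]
E
python3 - <<'E'
from plan import *
from cell import ctrl
for n,tr,dx in JOBS:
    p,th,L=tool(n); print(n,p.round(4),round(np.degrees(th),1),round(L,4))
    for side in(1,-1):
        pp,tp=place(tr,dx,side)
        for fl in(0,np.pi):
            a=ctrl.ik([*p,.01],quat(th+fl)); b=ctrl.ik([*pp,.014],quat(tp+fl))
            print(side,fl>0,None if a is None else np.round(a,2),None if b is None else np.round(b,2))
E
```

```text
clippers [ 0.4393 -0.3437] 174.4 0.0857
1 False [-0.88  0.44  1.78 -0.    0.92 -2.35] [-0.5   0.64  1.46 -0.    1.05 -0.44]
1 True [-0.88  0.44  1.78 -0.    0.92  0.79] [-0.5   0.64  1.46 -0.    1.05  2.7 ]
-1 False [-0.88  0.44  1.78 -0.    0.92 -2.35] [-0.47  0.63  1.47 -0.    1.04  2.72]
-1 True [-0.88  0.44  1.78 -0.    0.92  0.79] [-0.47  0.63  1.47 -0.    1.04 -0.42]
bristle_brush [ 0.4292 -0.1908] 170.1 0.1388
1 False [-0.67  0.29  2.   -0.    0.85 -2.07] [-0.2   0.5   1.68 -0.    0.96 -0.28]
1 True [-0.67  0.29  2.   -0.    0.85  1.07] [-0.2   0.5   1.68 -0.    0.96  2.86]
-1 False [-0.67  0.29  2.   -0.    0.85 -2.07] [-0.17  0.5   1.68 -0.    0.96  2.89]
-1 True [-0.67  0.29  2.   -0.    0.85  1.07] [-0.17  0.5   1.68 -0.    0.96 -0.25]
pin_brush [0.4483 0.1771] -156.5 0.1406
1 False [ 0.13  0.31  1.97 -0.    0.86 -1.85] [-0.18  0.6   1.52 -0.    1.02 -0.26]
1 True [ 0.13  0.31  1.97 -0.    0.86  1.29] [-0.18  0.6   1.52 -0.    1.02  2.89]
-1 False [ 0.13  0.31  1.97 -0.    0.86 -1.85] [-0.15  0.6   1.52 -0.    1.02  2.91]
-1 True [ 0.13  0.31  1.97 -0.    0.86  1.29] [-0.15  0.6   1.52 -0.    1.02 -0.23]
steel_comb [0.4369 0.0056] -171.1 0.0807
1 False [-0.26  0.23  2.08 -0.    0.83 -1.99] [ 0.14  0.57  1.57 -0.    1.    0.11]
1 True [-0.26  0.23  2.08 -0.    0.83  1.15] [ 0.14  0.57  1.57 -0.    1.   -3.03]
-1 False [-0.26  0.23  2.08 -0.    0.83 -1.99] [ 0.17  0.58  1.56 -0.    1.01 -3.01]
-1 True [-0.26  0.23  2.08 -0.    0.83  1.15] [ 0.17  0.58  1.56 -0.    1.01  0.13]
flea_comb [0.456  0.3512] 153.9 0.102
1 False [ 0.45  0.47  1.73 -0.    0.94 -0.67] [ 0.13  0.66  1.42 -0.    1.06  0.1 ]
1 True [ 0.45  0.47  1.73 -0.    0.94  2.48] [ 0.13  0.66  1.42 -0.    1.06 -3.04]
-1 False [ 0.45  0.47  1.73 -0.    0.94 -0.67] [ 0.16  0.67  1.4  -0.    1.07 -3.02]
-1 True [ 0.45  0.47  1.73 -0.    0.94  2.48] [ 0.16  0.67  1.4  -0.    1.07  0.12]
```

```bash
cat > run.py <<'E'
from plan import *
from cell import ctrl
SIDE=dict(green_tray=(-1,np.pi),beech_tray=(-1,np.pi),blue_tray=(1,0))
def do(n,pose=None,stop=False):
    tr,dx=[(t,d) for m,t,d in JOBS if m==n][0]; side,fl=SIDE[tr]
    p,th=pose or tool(n)[:2]; pp,tp=place(tr,dx,side)
    zg=.009 if "brush" in n else .0075
    ctrl.move_pose([*p,.10],quat(th+fl)); ctrl.move_linear([*p,zg],speed=.12)
    ctrl.clamp(40); o=ctrl.current_opening()
    ctrl.move_linear([*p,.12],speed=.12)
    print(n,"open",round(o,4),round(ctrl.current_opening(),4),"F",ctrl.current_grasp_force(),"ft",np.round(ctrl.current_ft_force(),1),"t",ctrl.current_t())
    if ctrl.current_opening()<.012: print("missed"); return
    ctrl.move_pose([*pp,.12],quat(tp+fl))
    if stop: return
    setdown(n)
def setdown(n):
    zg=.009 if "brush" in n else .0075; x=ctrl.current_tool_pos()
    ctrl.move_linear([x[0],x[1],.03],speed=.12)
    c=ctrl.move_linear([x[0],x[1],zg+.003],speed=.03,contact_N=4)
    z=ctrl.current_tool_pos()[2]; ctrl.release(); ctrl.move_linear([x[0],x[1],.12],speed=.12)
    print("down",c,round(z,4),"t",ctrl.current_t())
def snap(name,top,crop=None):
    s=ctrl.snapshot(top); f=s["frame"]
    if crop: x0,y0,x1,y1=crop; f=cv2.resize(f[y0:y1,x0:x1],None,fx=3,fy=3,interpolation=cv2.INTER_CUBIC)
    cv2.imwrite(f"pics/{name}.png",f[:,:,::-1])
E
python3 - <<'E'
from run import *
do("clippers",stop=True); snap("c1","scene",(180,150,400,350))
E
```

```text
clippers open 0.0266 0.0263 F 39.470272064208984 ft [ 0.5 -0.1 -1.5] t 5.875
```

View pics/c1.png

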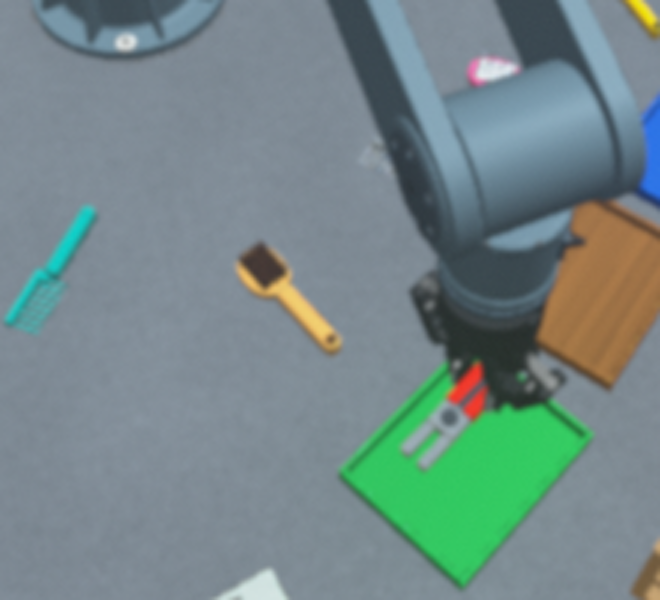

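The clippers hang level in the gripper above the green tray (crop 450,415), with the jaws toward −y as planned. I'll set them down and then do the first brush.

Run:
```python
from run import *
setdown("clippers"); do("bristle_brush"); 
x=ctrl.current_tool_pos(); ctrl.move_pose([.40,.10,.15],ctrl.current_ee_rot()); snap("c2","scene",(200,130,440,330))
print(ctrl.current_t())
```

```text
down True 0.0121 t 10.1833
bristle_brush open 0.0171 0.0169 F 39.02747869491577 ft [ 0.4  0.4 -2.2] t 14.125
down True 0.0134 t 18.5
19.4167
```

View pics/c2.png

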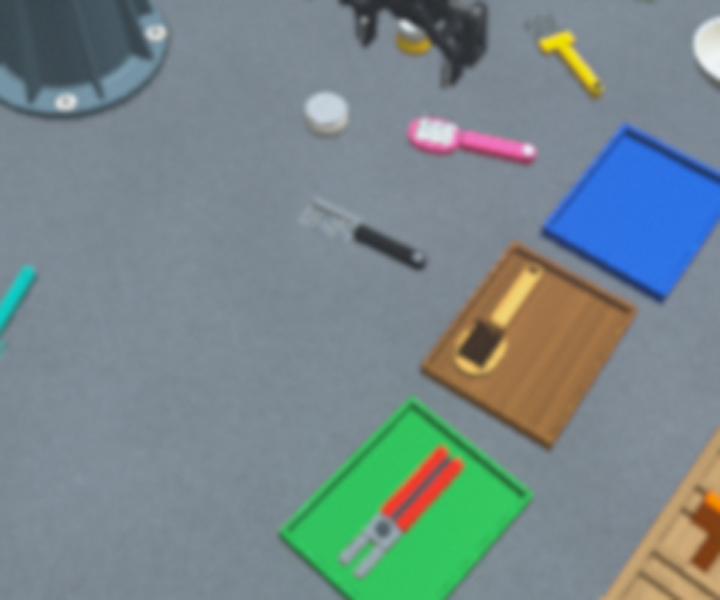

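The clippers (crop 400,510) and the bristle brush (crop 500,320) lie flat inside their trays. Next are the other three tools.

Run:
```python
from run import *
for n in("pin_brush","steel_comb","flea_comb"): do(n)
ctrl.move_pose([.40,0,.2],ctrl.current_ee_rot()); snap("c3","scene",(230,130,470,330)); snap("c4","top",(190,80,430,240))
print(ctrl.current_t())
```

```text
pin_brush open 0.0169 0.0164 F 39.0752238035202 ft [-0.9 -0.2 -0.6] t 23.3
down True 0.0134 t 27.825
steel_comb open 0.0143 0.0147 F 39.717140793800354 ft [-0.8  0.4 -0.2] t 32.025
down True 0.0119 t 37.0667
flea_comb open 0.0149 0.0152 F 40.429877042770386 ft [ 0.3 -0.4  0.1] t 40.5583
down True 0.0119 t 44.75
46.125
```

View pics/c3.png

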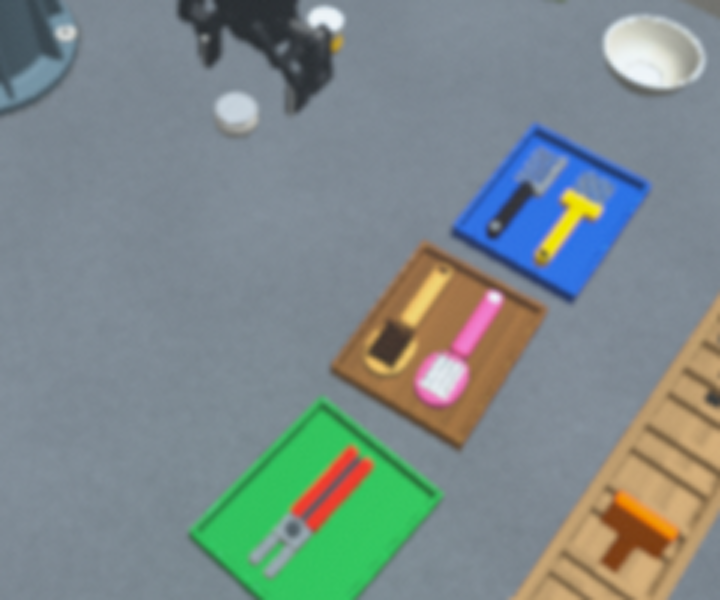

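View pics/c4.png

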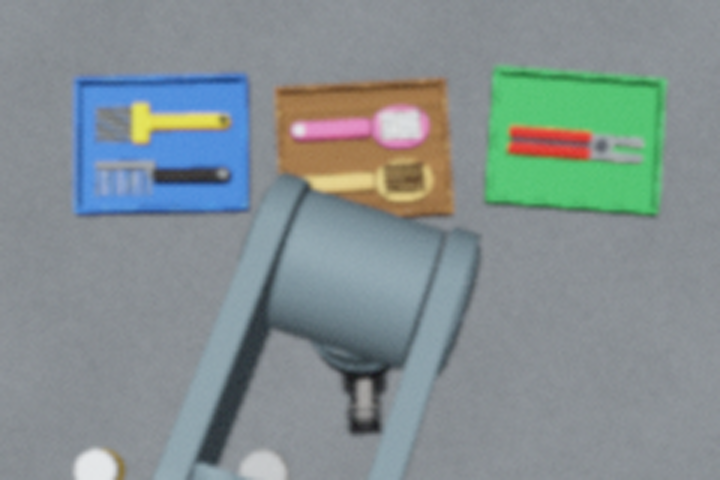

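All five tools lie inside the right trays, clear of the walls and of each other: the combs at crop (170,120) and (165,175), the brushes at (360,125) and (370,180), and the clippers at (575,145). I'm handing the job in.

```bash
python3 -c "
from cell import ctrl
ctrl.hold(.5); print(ctrl.close_job(), ctrl.current_t())"
```

```text
the job is handed in; nothing more can be done
the job is handed in; nothing more can be done
```

The job is handed in: from the last pictures, both brushes are in the beech tray, both combs in the blue tray and the clippers in the green tray, all flat and the same side up as found, after about 47 s of robot time; no verdict came back.

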